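# Load the sensor into the sloped test console and start the test

## Task

Take the sensor with the plain round back out of the rack and slide its chamfered nose into the bore of the sloped test console, all the way home until its flange sits flat on the nest block, without letting it drop in. Let go of it, then press the long start bar at its middle, so that both ends go down evenly to the stop, and let the bar come back up. Do not touch the lamp, and leave the bottle and the other two sensors where they stand.

Things in the scene. Friction and masses are not known exactly. Their poses are not given: they have to be found in the camera images.
- sensor: Steel sensor to load, 160 g, upright in a rack pocket, nose down. Origin: on its axis at the flange's underside; z to the back end. Below: body 28 mm dia, 44 mm long, nose chamfered 1.5 mm x 45 degrees. Flange 38 mm dia, z 0 to 4 mm. Plain round back 26 mm dia, z 4 to 38 mm: grip here. Black connector 14 mm dia to z 50 mm. Hangs by its flange with 2 mm play all round.
- square_sensor: Another steel sensor in the rack, same body, flange and origin, but with a square back 28 x 28 mm from z = 4 to 34 mm and a connector up to 44 mm. To be left in its pocket.
- hex_sensor: Another steel sensor in the rack, same body, flange and origin, but with a low hexagonal back 30 mm across flats (34.6 mm across corners) from z = 4 to 20 mm and a black dome up to 32 mm. To be left in its pocket.
- rack: Black plastic rack block, fixed to the bench, 76 x 184 mm (its x, y), 52 mm high, with three through pockets 32 mm in diameter in a row along its y axis at y = -58, 0 and +58 mm. Origin at the centre of its underside.
- console: Test console, a grey sheet-metal desk housing fixed to the bench: footprint 156 mm (x) by 230 mm (y), panel sloping at 35 degrees from 40 mm high at the front (-x, towards the robot) to 149 mm at the back. Origin at the centre of its footprint on the bench; z up.
- nest: Steel nest block in the panel, 64 x 64 mm, face 12 mm proud of and parallel to the grey panel. Origin: centre of the bore's mouth, on the face. z points straight out of the bore (35 degrees from vertical, leaning to the console's front), x up the slope, y across. Bore 29 mm dia, edge chamfered 1 mm, 50 mm deep. The sensor is home when its flange lies on the face (its origin at this origin).
- bar_mid (a point): Middle of the top face of the start bar, a black bar 180 mm long (y, across the panel) and 24 mm wide (x, up the slope) near the panel's lower edge, below the nest. z points out of the panel as the bore does; the top face stands 20 mm above the panel when up. The bar goes down along -z.
- start_travel (a joint): How far the middle of the bar is pressed down, m: 0 is up, 0.006 the stop. It stands on two springs: 1.5 N starts it, about 7.5 N holds it at the stop; it springs back when let go.
- start_tilt (a joint): Tilt of the bar, rad: 0 is even, positive when its +y end is higher. Pressed off its middle it tilts: at 7.5 N about 0.009 rad for each 10 mm off.
- lamp: Bench lamp, fixed. Origin: centre of its round base (76 mm dia, 14 mm high) on the bench. Upright post 16 mm dia (26 mm at the top) to 400 mm high. At 380 to 410 mm up, an arm and a head 60 mm wide reach from the post along its +x (away from the robot) to 260 mm. Not to be touched.
- bottle: Loose plastic bottle standing upright, 60 mm in diameter, 170 mm high, about 300 g. Origin at the centre of its underside. Stands between the console and the rack. To be left standing.
There are look-alikes about, which are no part of the job. What is meant by the bottle is not pink, and is the smaller of those in its own colour. Leave any red look-alike of the sensor alone.

How it is judged:
On the way, in this order (a step that is already met when the one before it is completed fails the run):
1. the round-backed sensor is fully home in the bore, flange on the nest's face, and let go (z of sensor in the frame of nest between -0.004 and 0.0025 m and x of sensor in the frame of nest between -0.003 and 0.003 m and y of sensor in the frame of nest between -0.003 and 0.003 m and angle between the z axis of sensor and the z axis of nest, either way round below 0.06 rad and contact force between the fingers and sensor below 0.3 N), for 0.2 s.
2. with the sensor home, the start bar is pressed to within 1.5 mm of its stop, both ends within 3 mm of one another (value of joint start_travel above 0.0045 m and value of joint start_tilt between -0.0167 and 0.0167 rad and z of sensor in the frame of nest below 0.0025 m), for 0.1 s.
At the end, for the whole second after the job is handed in: The round-backed sensor rests in the bore, flange within 2.5 mm of the nest's face, centred within 3 mm, in line within 0.06 rad; the start bar is back up (within 1.5 mm); the other sensors are within 20 mm of where they stood, the bottle upright and within 30 mm (z of sensor in the frame of nest between -0.004 and 0.0025 m and x of sensor in the frame of nest between -0.003 and 0.003 m and y of sensor in the frame of nest between -0.003 and 0.003 m and angle between the z axis of sensor and the z axis of nest, either way round below 0.06 rad and linear speed of sensor below 0.02 m/s and value of joint start_travel below 0.0015 m and distance of each of square_sensor, hex_sensor from where it was at the start of the episode below 0.02 m and distance of bottle from where it was at the start of the episode below 0.03 m and angle between bottle's own z axis and vertical below 0.2 rad); the robot touches nothing.
It fails at once if the sensor is dropped down the bore (faster than 0.45 m/s while in it) (z of sensor in the frame of nest between -0.004 and 0.042 m and distance between sensor and nest below 0.043 m and angle between the z axis of sensor and the z axis of nest, either way round below 0.2 rad and linear speed of sensor above 0.45 m/s).
It fails at once if the lamp is touched (over 2 N) (contact force between anything else and lamp above 2 N).
It fails at once if the bottle is knocked over or shoved (angle between bottle's own z axis and vertical above 0.5 rad or distance of bottle from where it was at the start of the episode above 0.05 m).
It fails at once if another sensor is pulled out of the rack (distance of any of square_sensor, hex_sensor from where it was at the start of the episode above 0.04 m).
It also fails if it takes over 54 s, if anything falls off the work surface, if the arm or the gripper's body presses on something with over 40 N, if the wrist force passes 120 N, or if a joint passes its speed limit or range.

## Robot

A 6-joint arm with a two-finger parallel gripper is mounted at the origin on the work surface. World frame = base frame: x ahead of the robot, y to its left, z up, the work surface at z = 0. Lengths are in m, angles in rad, forces in N, time in s.
With the tool pointing down it reaches from about 0.3 to 0.875 m from the base axis. Payload 6.4 kg.
Tool frame: the origin (TCP) lies midway between the tips of the shut fingers; the grasp point (between the pads) lies grip_depth behind it (grip_depth is the distance from the TCP to the grasp point, in m); z points along the fingers, y is the line along which they close (so a half turn about z gives the same grasp; the last joint's range is limited). The gripper opens to 88 mm and grips with 3 to 60 N. Pads are 18 mm wide; open, the fingers measure 123 mm over their backs; the gripper's body (75 mm by 187 mm) begins 45 mm behind the grasp point.
Start: joints at [0.971, 0.181, 1.607, -0, 1.354, -0.206], TCP at [0.221, 0.531, 0.239] pointing down, gripper open.
Joint ranges: [-2.99, 2.99], [-0.89, 2.07], [0.3, 2.58], [-1.14, 4.28], [0, 2.63], [-3.12, 3.12]. Speed limits (rad/s): [2.57, 2.57, 3.01, 3.14, 3.14, 3.14].

## Interface

Orientations are given as [roll, pitch, yaw] about the fixed x, y, z axes, in that order (R = Rz(yaw) Ry(pitch) Rx(roll)).
In Python, from workcell import get_state, grab_frame, camera_model, sign_off, recognise, masks_of, mark_of, grip_depth gives the robot as it stands. The module is installed in compiled form; this text tells all that it offers.
- The arm moves only by the tool step_arm, never from a script. Its argument "targets" is a list of rows, each a list of 7 numbers: the shift along the tool's x, y, z in units of 30 mm (1.0 is 30 mm), then the turn, a rotation vector about the tool's x, y, z in units of 0.1 rad (1.0 is 0.1 rad), then the gripper's target within -1 to 1 (shut at 1, half-way at 0, fully open at -1). A call has 1 to 12 rows; each row shifts and turns the commanded pose from where the row before left it, along the tool's axes as they then stand; what a row does not reach is not made up. A row lasts 1/12 s, in which the tool goes at most 41.7 mm and 7.16 degrees, less where a joint would pass 70% of its speed; a pose out of reach is approached as far as the arm can. A call with a number of a shift or a turn outside -1 to 1 is refused whole. A call with a gripper value outside its range is refused whole. The fingers move at their own pace and stop on an object; "force" is the grip in N (left out, the last holds). Time passes only in rows, so rows that do not move let the fingers close. It gives the time, the measured TCP pose, the force, the opening and the grip force at its end, in the units of the state.
- get_state(): the state, without advancing time (a new reading comes with each control period).
- grab_frame(name): name is "scene" or "top"; returns the picture (420x560x3 uint8, red, green, blue); there is no depth.
- camera_model(name): a dict with "fx", "fy", "cx", "cy" (pixels), "dist" ([k1, k2, p1, p2, k3] as OpenCV has them; the pictures are not rectified), "camera_from_world" (4x4, takes a point from world to camera coordinates). Camera axes: x right, y down, z forward; pixel columns grow to the right and rows downward; lengths in m; the calibration is good to about 2 mm. A picture is of the moment at which its call begins. camera_model takes no time and is no camera call.
- sign_off(): hands the job in; it is judged then, once.
Trained networks look in the newest picture that a camera, given by its name, has taken for a name from the list of things; names that differ only in an ending like _2 or _b are one class to them, and where a whole thing is asked for, a point or a joint stands for the part that bears it (a point fixed in the world has none). Each returns a list of dicts, best first, with "confidence" (0 to 1); they miss things now and then, are a little off and sometimes report something else, mostly with a low value. They report only what shows in the picture. A call takes as long as a camera call. They do not tell look-alikes from the thing itself.
- recognise(camera, name): "position" ([column, row] in pixels, amid what is visible of it).
- masks_of(camera, name): "region" (420x560 bool, what is visible of it) and "position" ([column, row] in pixels, amid what is visible of it).
- mark_of(camera, name): "position" ([column, row] in pixels: a listed point, or the origin of a listed thing).
The state is a dict: "t": time; "joint_pos": joint angles; "qvel": joint speeds; "tau": joint torques, N m; "ee_pos": TCP position; "eef_rot": TCP orientation; "contact_force": force on the tool from outside, world axes, zero at the start; "torque": the same for the moment, N m; "width": finger opening in m; "grasp_force": force on a finger pad.
Only numpy, scipy, OpenCV 4.12 (cv2) and the standard library are available. Lean on these libraries where they do the work, as an engineer would, in place of code of your own. Each camera call takes 0.05 s, during which the arm holds its last target. There are 200 camera calls.

## Working session

There is one attempt and no reset: what is moved stays moved. The work goes in short steps, Python scripts to look and compute and a tool call to move; the robot and the scene stay as the last step left them, time stands still between calls to the robot, and variables do not carry over. Pictures are saved under pics/ and viewed, at most 10 in all, crops included, and the job is handed in when it is done.

Besides the shell and the picture viewer there is one more tool, called after "Request:" as name(argument=value, ...), one argument or row to a line, values as JSON. step_arm: Moves the arm, as the interface text tells. Its arguments: {"type":"object","properties":{"targets":{"type":"array","items":{"type":"array","items":{"type":"number"}}},"force":{"type":"number"}},"required":["targets"]}

```bash
mkdir -p pics
python3 - <<'E'
from workcell import *
import cv2,numpy as np
for c in("scene","top"):
    cv2.imwrite(f"pics/{c}0.png",grab_frame(c)[:,:,::-1])
    m=camera_model(c);T=np.array(m["camera_from_world"]);print(c,m["fx"],m["cx"],m["cy"],m["dist"],(-T[:3,:3].T@T[:3,3]).round(3),T[2,:3].round(2))
    for n in["sensor","square_sensor","hex_sensor","rack","console","nest","bar_mid","lamp","bottle"]:
        print(n,[(np.round(d["position"],1).tolist(),round(d["confidence"],2)) for d in mark_of(c,n)])
print(grip_depth,get_state())
E
```

```text
scene 541.4380866727745 292.1361754603274 214.1833898923442 [-0.10374418  0.          0.          0.          0.        ] [0.905 0.678 0.867] [-0.41 -0.6  -0.69]
sensor [([358.0, 346.1], 0.96), ([318.3, 390.6], 0.65)]
square_sensor [([339.6, 319.4], 0.67)]
hex_sensor [([324.2, 293.6], 0.83)]
rack [([337.3, 338.4], 0.72)]
console [([207.6, 190.4], 0.76)]
nest [([195.0, 154.7], 0.85), ([338.5, 319.5], 0.49)]
bar_mid [([227.6, 162.4], 0.78)]
lamp [([223.4, 269.2], 0.81)]
bottle [([342.8, 258.5], 0.92), ([295.7, 238.6], 0.89), ([292.2, 166.0], 0.66)]
top 429.96283548020375 271.8577980889925 214.23489618714223 [0.00559049 0.         0.         0.         0.        ] [0.392 0.018 1.079] [ 0.07  0.01 -1.  ]
sensor [([158.8, 191.0], 0.66), ([145.3, 150.4], 0.66)]
square_sensor [([178.2, 191.0], 0.48)]
hex_sensor [([286.5, 158.1], 0.71)]
rack [([187.9, 196.2], 0.67)]
console [([381.5, 192.6], 0.6), ([179.9, 191.9], 0.35)]
nest [([392.0, 171.7], 0.74)]
bar_mid [([387.1, 211.7], 0.6), ([283.5, 226.4], 0.23)]
lamp [([288.8, 156.0], 0.67)]
bottle [([285.7, 225.4], 0.85), ([375.2, 282.8], 0.77), ([241.6, 247.4], 0.61)]
0.0187 {'t': 1.0, 'joint_pos': array([ 9.70702486e-01,  1.80772421e-01,  1.60697822e+00, -3.80438902e-05,
        1.35382792e+00, -2.06299623e-01]), 'qvel': array([ 0.00048073,  0.00195538,  0.00016085, -0.00094286,  0.00207265,
       -0.00107315]), 'tau': array([-1.36232188e-04, -4.33843231e+01, -3.42179811e+01,  7.00982683e-02,
        3.07916792e-02, -7.91992306e-05]), 'ee_pos': array([0.22062839, 0.53100518, 0.23874052]), 'eef_rot': array([3.14158647e+00, 3.92520153e-05, 2.74780663e+00]), 'contact_force': array([-0.05839589,  0.12560248, -0.99156353]), 'torque': array([ 0.0367273 , -0.07161437,  0.00314251]), 'grasp_force': 0.0, 'width': 0.08836580749568551}
```

View pics/scene0.png

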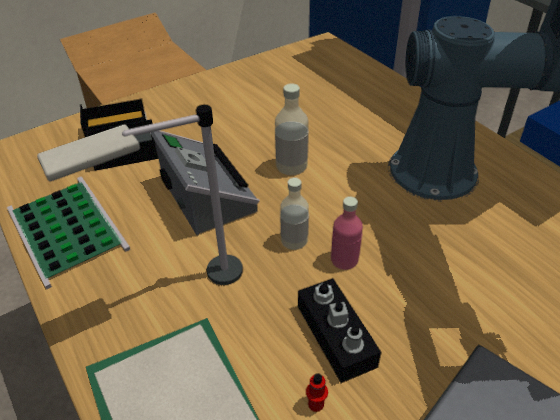

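View pics/top0.png

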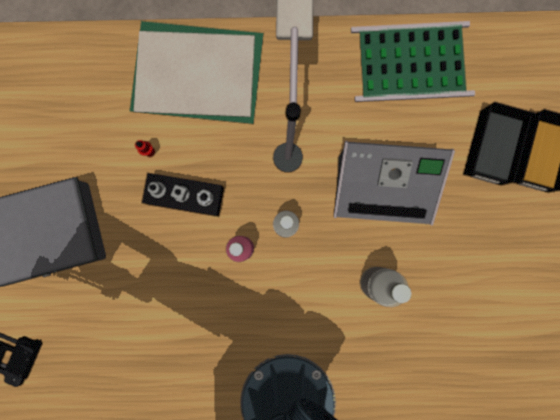

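The pictures show the rack at scene (338,328) / top (183,195), with three sensors in it and the red look-alike beside it. The console is at top (393,183), the lamp base at (288,157), the small grey bottle at (287,223), and the pink and large bottles apart from it. I'll enlarge the sensors and the console.

Run:
```python
import cv2,numpy as np
s=cv2.imread("pics/scene0.png");t=cv2.imread("pics/top0.png")
f=lambda i,x,y,w,h,k:cv2.resize(i[y:y+h,x:x+w],None,fx=k,fy=k,interpolation=cv2.INTER_CUBIC)
a=np.hstack([f(s,290,275,100,100,4),f(t,135,165,100,50,4)[:, :400] if 0 else cv2.copyMakeBorder(f(t,135,160,100,70,4),0,120,0,0,cv2.BORDER_CONSTANT)])
cv2.imwrite("pics/c1.png",a)
b=np.hstack([f(s,145,125,120,110,3.3),f(t,328,130,130,110,3)[:330].copy() if 0 else cv2.resize(f(t,328,130,130,110,3.3),(429,363))])
cv2.imwrite("pics/c2.png",cv2.resize(b,(800,int(b.shape[0]*800/b.shape[1]))));print(b.shape)
```

```text
(363, 825, 3)
```

View pics/c1.png

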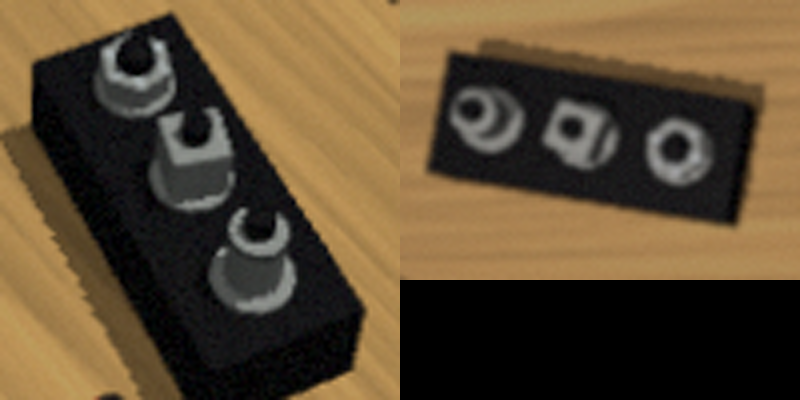

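View pics/c2.png

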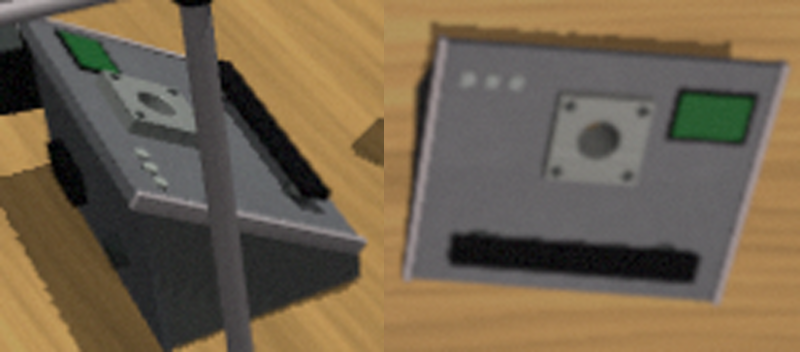

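The round-backed sensor is at the rack's left end in the top view (flange about (157.6,190)) and at scene (353.8,343.8). The nest bore is at top (395,174) and the bar runs from (349,208) to (426,214). Next I'll fit the poses using both views.

```bash
cat > h.py <<'E'
from workcell import *
import cv2,numpy as np
from scipy.optimize import least_squares
from scipy.spatial.transform import Rotation as R
M={c:camera_model(c) for c in("scene","top")}
def proj(c,P):
    m=M[c];T=np.array(m["camera_from_world"]);K=np.array([[m["fx"],0,m["cx"]],[0,m["fy"],m["cy"]],[0,0,1]])
    return cv2.projectPoints(np.atleast_2d(P).astype(float),cv2.Rodrigues(T[:3,:3])[0],T[:3,3],K,np.array(m["dist"]))[0][:,0]
def tri(obs):  # {cam:px}
    return least_squares(lambda p:np.concatenate([proj(c,p)[0]-np.array(o) for c,o in obs.items()]),[.45,0,.05])
def onz(c,px,z):
    s=least_squares(lambda p:proj(c,[p[0],p[1],z])[0]-np.array(px),[.45,0]);return s.x
th=np.radians(35)
def con(v):  # console x,y,yaw -> function (panel s up slope from centre, t across, n out) -> world
    Rz=R.from_euler("z",v[2]).as_matrix();Rn=Rz@np.array([[np.cos(th),0,-np.sin(th)],[0,1,0],[np.sin(th),0,np.cos(th)]])
    o=np.array([v[0],v[1],.0945]);return Rn,lambda s,t,n:o+Rn@np.array([s,t,n])
E
python3 - <<'E'
from h import *
np.set_printoptions(precision=4,suppress=True)
ct=lambda u,v:(135+(u-400)/4,160+v/4); cs=lambda u,v:(290+u/4,275+v/4)
dt=lambda u,v:(328+(u-384)/3.2,130+v/3.2); ds=lambda u,v:(145+u/3.2,125+v/3.2)
for n,a,b in[("flange",ct(490,119),cs(254,277)),("backtop",ct(470,108),cs(260,232))]:
    r=tri({"top":a,"scene":b});print(n,r.x,r.fun, onz("top",a,.056 if n=="flange" else .09),onz("scene",b,.056 if n=="flange" else .09))
print("rack cor",[onz("top",ct(*p),.052) for p in[(447,52),(757,100),(430,172)]])
r=tri({"top":dt(598,140),"scene":ds(157,103)});print("bore",r.x,r.fun)
h=.078/np.cos(th)
def f(v):
    Rn,W=con(v);s,t,b,bt=v[3:]
    o=[("top",W(-h,.115,0),dt(406,278)),("top",W(-h,-.115,0),dt(718,300)),("top",W(h,-.115,0),dt(787,65)),("top",W(h,.115,0),dt(440,40)),
    ("top",W(s,t,.012),dt(598,140)),("scene",W(s,t,.012),ds(157,103)),
    ("top",W(s+.032,t+.032,.012),dt(558,93)),("top",W(s+.032,t-.032,.012),dt(657,97)),("top",W(s-.032,t-.032,.012),dt(640,184)),("top",W(s-.032,t+.032,.012),dt(545,178)),
    ("scene",W(-h,.115,0),ds(363,243)),("scene",W(h,.115,0),ds(133,200)),
    ("top",W(b,bt+.09,.02),dt(450,246)),("top",W(b,bt-.09,.02),dt(698,265)),]
    return np.concatenate([proj(c,p)[0]-np.array(q) for c,p,q in o])
r=least_squares(f,[.5,-.25,0,.03,0,-.05,0],loss="soft_l1");print(r.x,f(r.x).reshape(-1,2).round(1).tolist())
Rn,W=con(r.x);print("nest",W(r.x[3],r.x[4],.012),"bar",W(r.x[5],r.x[6],.02),Rn)
for n,a,b in[("bottle",(285.7,225.4),(295.7,238.6)),("lamp",(288.8,156),(223.4,269.2))]:
    r=tri({"top":a,"scene":b});print(n,r.x,np.abs(r.fun).max())
m=mark_of("top","nest")[0]["position"],mark_of("scene","nest")[0]["position"];r=tri({"top":m[0],"scene":m[1]});print("nestmark",m,r.x,r.fun)
# large bottle cap
r=tri({"top":(401,293),"scene":(291.5,90)});print("bigcap",r.x,r.fun)
E
```

```text
flange [0.5194 0.3074 0.0535] [-0.7573  0.9508 -0.8876  0.001 ] [0.5214 0.3048] [0.5193 0.3094]
backtop [0.5211 0.3085 0.0912] [-0.8169  1.0238 -0.9627  0.0029] [0.5236 0.307 ] [0.5192 0.3089]
rack cor [array([0.5629, 0.3322]), array([0.5311, 0.1448]), array([0.4903, 0.342 ])]
bore [ 0.5388 -0.2435  0.1244] [-0.6845  1.0829 -1.288  -0.2506]
[ 0.5192 -0.2418 -0.083   0.0358 -0.0018 -0.0536  0.    ] [[-0.1, 0.2], [-1.8, 0.1], [-2.2, -0.2], [0.3, 0.6], [0.2, -0.1], [-2.7, -0.4], [1.0, 0.4], [-0.6, 1.1], [-1.5, -0.1], [-0.2, -0.2], [-2.0, -0.9], [-0.4, -1.6], [-0.2, 0.3], [0.2, -0.3]]
nest [ 0.5413 -0.2455  0.1248] bar [ 0.464  -0.2372  0.0802] [[ 0.8163  0.0829 -0.5716]
 [-0.0679  0.9966  0.0476]
 [ 0.5736  0.      0.8192]]
bottle [0.4303 0.0001 0.0048] 1.5656509916482264
lamp [ 0.6055 -0.0107  0.0071] 1.192781438866973
nestmark ([392.0, 171.7], [195.0, 154.7]) [ 0.5406 -0.233   0.139 ] [-0.8543  1.3513 -1.6088 -0.3132]
bigcap [ 0.2878 -0.2217  0.2216] [-0.6759  0.933  -1.341  -0.1037]
```

```bash
cat >> h.py <<'E'
def plan(P,Rt,n,g,p0=None,R0=None):
    """rows from current (or given) pose to world P, rotation Rt in n rows, straight line + slerp, rounded to .01"""
    s=get_state()
    p=np.array(s["ee_pos"]) if p0 is None else np.array(p0); r=R.from_euler("xyz",s["eef_rot"]) if R0 is None else R0
    a,ra=p.copy(),r; d=(r.inv()*Rt).as_rotvec(); rows=[]
    for k in range(1,n+1):
        pt=a+(np.array(P)-a)*k/n; rt=ra*R.from_rotvec(d*k/n)
        sh=np.round(r.inv().apply(pt-p)/.03,2); tu=np.round((r.inv()*rt).as_rotvec()/.1,2)
        rows.append([float(x)+0. for x in sh]+[float(x)+0. for x in tu]+[g]); p=p+r.apply(sh*.03); r=r*R.from_rotvec(tu*.1)
    print(str(rows).replace(" ",""),"max",np.abs(rows).max(),"end",p.round(4),r.as_euler("xyz").round(3)); return p,r
RK=R.from_euler("xyz",[np.pi,0,1.403])
YAW=-.083
def RN(yaw=YAW):
    X,Y,Z=con([0,0,yaw])[0].T
    return R.from_matrix(np.stack([Y,X,-Z],1))
E
python3 - <<'E'
from h import *
plan([.520,.308,.20],RK,18,-1)
E
```

```text
[[-0.67,-0.17,0.07,0.0,0.0,0.75,-1],[-0.68,-0.12,0.07,0.0,0.0,0.74,-1],[-0.69,-0.06,0.08,0.0,0.0,0.75,-1],[-0.69,-0.02,0.07,0.0,0.0,0.75,-1],[-0.69,0.04,0.07,0.0,0.0,0.75,-1],[-0.69,0.09,0.07,0.0,0.0,0.74,-1],[-0.67,0.13,0.07,0.0,0.0,0.75,-1],[-0.67,0.19,0.07,0.0,0.0,0.75,-1],[-0.65,0.24,0.08,0.0,0.0,0.74,-1],[-0.63,0.29,0.07,0.0,0.0,0.75,-1],[-0.6,0.33,0.07,0.0,0.0,0.75,-1],[-0.59,0.37,0.07,0.0,0.0,0.75,-1],[-0.54,0.42,0.07,0.0,0.0,0.74,-1],[-0.52,0.46,0.07,0.0,0.0,0.75,-1],[-0.48,0.5,0.08,0.0,0.0,0.75,-1],[-0.45,0.53,0.07,0.0,0.0,0.74,-1],[-0.4,0.56,0.07,0.0,0.0,0.75,-1],[-0.36,0.59,0.07,0.0,0.0,0.75,-1]] max 1.0 end [0.52  0.308 0.2  ] [-3.142 -0.     1.403]
```

Request:
step_arm(
  targets=[
    [-0.67, -0.17, 0.07, 0, 0, 0.75, -1],
    [-0.68, -0.12, 0.07, 0, 0, 0.75, -1],
    [-0.69, -0.06, 0.07, 0, 0, 0.75, -1],
    [-0.69, -0.02, 0.07, 0, 0, 0.75, -1],
    [-0.69, 0.04, 0.07, 0, 0, 0.75, -1],
    [-0.69, 0.09, 0.07, 0, 0, 0.75, -1],
    [-0.67, 0.13, 0.07, 0, 0, 0.75, -1],
    [-0.67, 0.19, 0.07, 0, 0, 0.75, -1],
    [-0.65, 0.24, 0.07, 0, 0, 0.75, -1],
    [-0.63, 0.29, 0.07, 0, 0, 0.75, -1],
    [-0.6, 0.33, 0.07, 0, 0, 0.75, -1],
    [-0.59, 0.37, 0.07, 0, 0, 0.75, -1],
  ],
)

```text
t: 2.1
ee_pos: [0.4207, 0.3812, 0.2135]
eef_rot: [3.141, -0.0, 1.844]
contact_force: [-0.0, -0.2, 0.2]
width: 0.0883
grasp_force: 0.0
```

Request:
step_arm(
  targets=[
    [-0.54, 0.42, 0.07, 0, 0, 0.75, -1],
    [-0.52, 0.46, 0.07, 0, 0, 0.75, -1],
    [-0.48, 0.5, 0.07, 0, 0, 0.75, -1],
    [-0.45, 0.53, 0.07, 0, 0, 0.75, -1],
    [-0.4, 0.56, 0.07, 0, 0, 0.75, -1],
    [-0.36, 0.59, 0.07, 0, 0, 0.75, -1],
    [0, 0, 0, 0, 0, 0, -1],
    [0, 0, 0, 0, 0, 0, -1],
  ],
)

```text
t: 2.77
ee_pos: [0.5199, 0.3066, 0.2006]
eef_rot: [-3.141, 0.0, 1.397]
contact_force: [-0.2, -0.2, -1.1]
width: 0.0879
grasp_force: 0.0
```

Run:
```python
from h import *
s=get_state();print(s["t"],s["ee_pos"],s["eef_rot"],s["joint_pos"].round(2))
i=grab_frame("scene");cv2.imwrite("pics/scene1.png",i[:,:,::-1])
c=cv2.resize(i[190:390,250:450,::-1],None,fx=3,fy=3,interpolation=cv2.INTER_CUBIC)
p=R.from_euler("xyz",s["eef_rot"]);
for d in([0,0,0],[0,.044,0],[0,-.044,0]):
    u=(proj("scene",s["ee_pos"]+p.apply(d))[0]-[250,190])*3;cv2.circle(c,tuple(int(x) for x in u),3,(0,0,255),-1)
cv2.imwrite("pics/c3.png",c)
```

```text
2.7667 [0.51986197 0.30663547 0.20060487] [-3.14089706e+00  1.43953203e-04  1.39717820e+00] [0.34 0.28 1.57 0.   1.3  0.51]
```

View pics/c3.png

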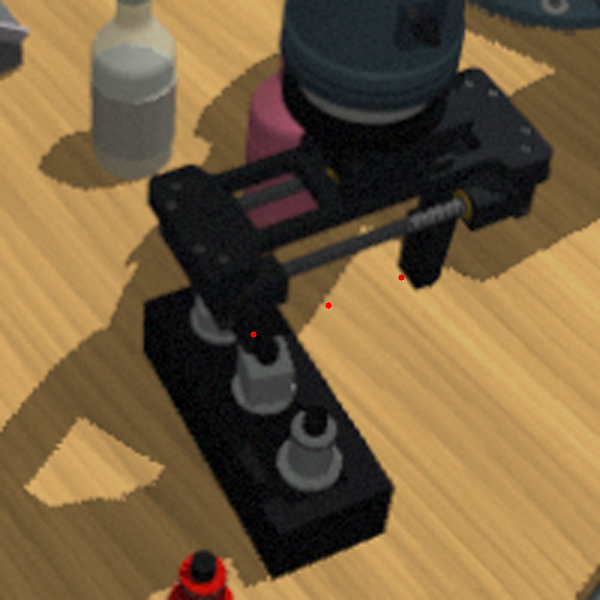

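The open fingers straddle the round-backed sensor's line, at crop (310,440). The projected tip points land on the real finger tips to within about 1 px, so the camera and robot agree. Descending.

Request:
step_arm(
  targets=[
    [0.03, 0, 0.9, 0, 0, 0, -1],
    [0, 0, 0.9, 0, 0, 0, -1],
    [0, 0, 0.9, 0, 0, 0, -1],
    [0, 0, 0.8, 0, 0, 0, -1],
    [0, 0, 0.6, 0, 0, 0, -1],
    [0, 0, 0.4, 0, 0, 0, -1],
    [0, 0, 0.17, 0, 0, 0, -1],
    [0, 0, 0, 0, 0, 0, 0],
    [0, 0, 0, 0, 0, 0, 0],
  ],
)

```text
t: 3.57
ee_pos: [0.52, 0.3087, 0.0617]
eef_rot: [3.141, -0.001, 1.399]
contact_force: [0.7, 0.3, 0.1]
width: 0.0767
grasp_force: 0.0
```

Run:
```python
from h import *
s=get_state();print(s["t"],s["ee_pos"],s["width"],s["contact_force"])
a=grab_frame("top");b=grab_frame("scene")
cv2.imwrite("pics/c4.png",np.hstack([cv2.resize(i[y:y+100,x:x+100,::-1],None,fx=4,fy=4,interpolation=cv2.INTER_CUBIC) for i,x,y in((b,300,270),(a,110,150))]))
```

```text
3.5667 [0.51995737 0.30874599 0.06173436] 0.07666193798624885 [0.68673403 0.28883971 0.10001865]
```

View pics/c4.png

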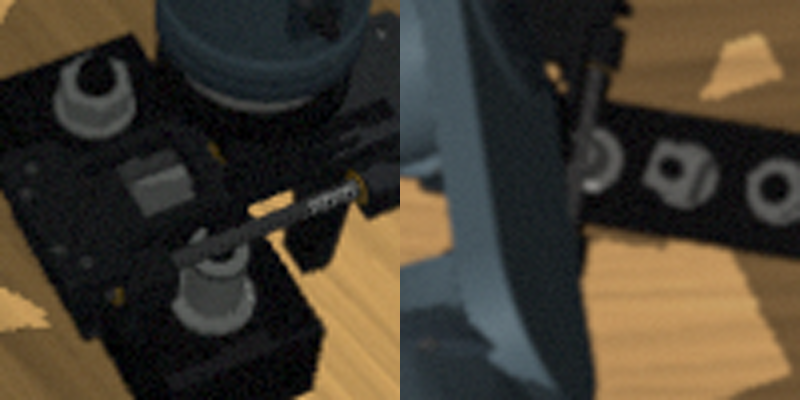

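The fingers straddle the sensor (scene crop (215,290)) and the neighbours are clear. Closing now.

Request:
step_arm(
  targets=[
    [0, 0, 0, 0, 0, 0, 1],
    [0, 0, 0, 0, 0, 0, 1],
    [0, 0, 0, 0, 0, 0, 1],
    [0, 0, 0, 0, 0, 0, 1],
    [0, 0, 0, 0, 0, 0, 1],
    [0, 0, 0, 0, 0, 0, 1],
    [0, 0, 0, 0, 0, 0, 1],
    [0, 0, 0, 0, 0, 0, 1],
  ],
  force=30,
)

```text
t: 4.33
ee_pos: [0.5198, 0.3081, 0.0609]
eef_rot: [3.141, -0.0, 1.398]
contact_force: [1.4, -0.4, -0.2]
width: 0.0251
grasp_force: 30.0
```

Request:
step_arm(
  targets=[
    [0, 0, -0.3, 0, 0, 0, 1],
    [0, 0, -0.5, 0, 0, 0, 1],
    [0, 0, -0.7, 0, 0, 0, 1],
    [0, 0, -0.8, 0, 0, 0, 1],
    [0, 0, -0.9, 0, 0, 0, 1],
    [0, 0, -0.9, 0, 0, 0, 1],
    [0, 0, -0.9, 0, 0, 0, 1],
    [0, 0, -0.9, 0, 0, 0, 1],
    [0, 0, -0.7, 0, 0, 0, 1],
    [0, 0, -0.4, 0, 0, 0, 1],
    [0, 0, 0, 0, 0, 0, 1],
    [0, 0, 0, 0, 0, 0, 1],
  ],
)

```text
t: 5.33
ee_pos: [0.5194, 0.3082, 0.2706]
eef_rot: [-3.142, -0.0, 1.398]
contact_force: [-0.0, 0.2, -1.9]
width: 0.025
grasp_force: 30.0
```

Run:
```python
from h import *
s=get_state();print(s["t"],s["ee_pos"],s["width"],s["contact_force"])
i=grab_frame("scene");
p=R.from_euler("xyz",s["eef_rot"])
c=cv2.resize(i[200:350,280:430,::-1],None,fx=4,fy=4,interpolation=cv2.INTER_CUBIC)
for z in(-.002,.008,.052):
    u=(proj("scene",s["ee_pos"]+p.apply([0,0,z]))[0]-[280,200])*4;cv2.circle(c,tuple(int(x) for x in u),2,(0,0,255),-1)
cv2.imwrite("pics/c5.png",c)
q,r=plan([.41,.0,.275],RK,12,1)
q,r=plan([.42,-.2,.275],R.from_rotvec((RN()*RK.inv()).as_rotvec()*.6)*RK,8,1,q,r)
n=np.array([.5395,-.2445,.1246]);print(RN().as_euler("xyz"))
plan(n+RN().apply([0,0,-.09]),RN(),6,1,q,r)
```

```text
5.3333 [0.51939254 0.30816116 0.27062765] 0.02501568102925428 [-0.01224663  0.24687865 -1.90567719]
[[-0.89,-0.15,-0.01,0.0,0.0,0.0,1],[-0.9,-0.15,-0.02,0.0,0.0,-0.01,1],[-0.89,-0.15,-0.01,-0.01,0.0,0.0,1],[-0.9,-0.15,-0.02,0.0,0.0,-0.01,1],[-0.89,-0.16,-0.01,0.0,0.0,0.0,1],[-0.9,-0.15,-0.02,0.0,0.01,-0.01,1],[-0.89,-0.15,-0.01,0.0,0.0,0.0,1],[-0.9,-0.16,-0.02,0.0,0.0,0.0,1],[-0.89,-0.15,-0.01,-0.01,0.0,-0.01,1],[-0.89,-0.15,-0.02,0.0,0.0,0.0,1],[-0.9,-0.16,-0.02,0.0,0.0,-0.01,1],[-0.89,-0.15,-0.01,0.0,0.0,0.0,1]] max 1.0 end [0.4101 0.     0.275 ] [-3.142  0.     1.403]
[[-0.81,0.18,0.0,-0.46,0.02,-0.06,1],[-0.82,0.18,0.01,-0.46,0.02,-0.06,1],[-0.82,0.16,0.01,-0.45,0.02,-0.07,1],[-0.82,0.17,0.02,-0.46,0.02,-0.06,1],[-0.81,0.16,0.02,-0.46,0.02,-0.06,1],[-0.82,0.15,0.03,-0.46,0.02,-0.06,1],[-0.83,0.14,0.04,-0.46,0.02,-0.06,1],[-0.82,0.14,0.04,-0.45,0.02,-0.06,1]] max 1.0 end [ 0.42   -0.2001  0.2749] [ 2.775 -0.007  1.454]
[2.53072742 0.         1.48779633]
[[-0.18,0.22,0.54,-0.41,0.02,-0.06,1],[-0.18,0.2,0.55,-0.41,0.01,-0.05,1],[-0.19,0.18,0.55,-0.4,0.02,-0.06,1],[-0.18,0.15,0.57,-0.41,0.02,-0.05,1],[-0.19,0.13,0.56,-0.41,0.01,-0.06,1],[-0.19,0.1,0.57,-0.41,0.02,-0.05,1]] max 1.0 end [ 0.4879 -0.2402  0.1984] [ 2.53  -0.     1.487]
```

View pics/c5.png

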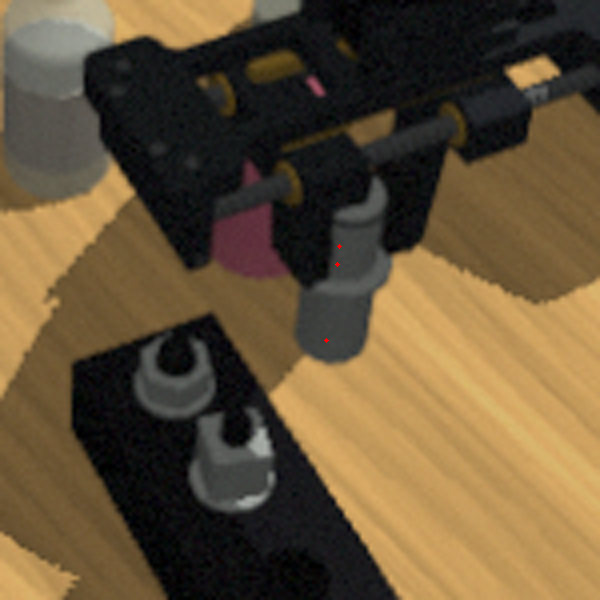

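The sensor is held straight. Its nose is at crop (332,342) against a predicted (326,341), which is about a 1.5 px offset to the right, mostly the scene-camera bias seen before. Carrying it over to the console.

Request:
step_arm(
  targets=[
    [-0.9, -0.15, -0.02, 0, 0, 0, 1],
    [-0.9, -0.15, -0.02, 0, 0, 0, 1],
    [-0.9, -0.15, -0.02, 0, 0, 0, 1],
    [-0.9, -0.15, -0.02, 0, 0, 0, 1],
    [-0.9, -0.15, -0.02, 0, 0, 0, 1],
    [-0.9, -0.15, -0.02, 0, 0, 0, 1],
    [-0.9, -0.15, -0.02, 0, 0, 0, 1],
    [-0.9, -0.15, -0.02, 0, 0, 0, 1],
    [-0.9, -0.15, -0.02, 0, 0, 0, 1],
    [-0.9, -0.15, 0, 0, 0, 0, 1],
    [-0.9, -0.15, 0, 0, 0, 0, 1],
    [-0.9, -0.15, 0, 0, 0, 0, 1],
  ],
)

```text
t: 6.38
ee_pos: [0.409, -0.0024, 0.2742]
eef_rot: [-3.138, -0.0, 1.398]
contact_force: [-0.2, 0.0, -1.8]
width: 0.0256
grasp_force: 30.0
```

Request:
step_arm(
  targets=[
    [-0.82, 0.18, 0, -0.46, 0.02, -0.06, 1],
    [-0.82, 0.18, 0.01, -0.46, 0.02, -0.06, 1],
    [-0.82, 0.16, 0.01, -0.46, 0.02, -0.06, 1],
    [-0.82, 0.16, 0.02, -0.46, 0.02, -0.06, 1],
    [-0.82, 0.16, 0.02, -0.46, 0.02, -0.06, 1],
    [-0.82, 0.15, 0.03, -0.46, 0.02, -0.06, 1],
    [-0.82, 0.14, 0.04, -0.46, 0.02, -0.06, 1],
    [-0.82, 0.14, 0.04, -0.46, 0.02, -0.06, 1],
    [0, 0, 0, 0, 0, 0, 1],
    [0, 0, 0, 0, 0, 0, 1],
  ],
)

```text
t: 7.22
ee_pos: [0.4176, -0.2025, 0.2738]
eef_rot: [2.777, -0.01, 1.444]
contact_force: [-0.6, -0.4, -2.4]
width: 0.0256
grasp_force: 30.0
```

Run:
```python
from h import *
s=get_state();print(s["t"],s["ee_pos"],s["eef_rot"],s["joint_pos"].round(2))
n=np.array([.5395,-.2445,.1246])
plan(n+RN().apply([0,0,-.075]),RN(),8,1)
```

```text
7.2167 [ 0.41764633 -0.20245105  0.27382894] [ 2.77707832 -0.01003426  1.44388681] [-0.89 -0.36  2.08  0.28  1.18 -0.83]
[[-0.12,0.19,0.46,-0.31,0.01,-0.05,1],[-0.12,0.18,0.47,-0.31,0.02,-0.06,1],[-0.13,0.17,0.48,-0.3,0.01,-0.05,1],[-0.12,0.14,0.48,-0.31,0.02,-0.06,1],[-0.13,0.14,0.48,-0.31,0.01,-0.05,1],[-0.13,0.11,0.49,-0.31,0.02,-0.06,1],[-0.13,0.11,0.49,-0.3,0.01,-0.05,1],[-0.13,0.08,0.49,-0.31,0.02,-0.06,1]] max 1.0 end [ 0.4965 -0.2409  0.1861] [2.531 0.    1.488]
```

Request:
step_arm(
  targets=[
    [-0.13, 0.19, 0.46, -0.31, 0.01, -0.06, 1],
    [-0.13, 0.18, 0.47, -0.31, 0.02, -0.06, 1],
    [-0.13, 0.17, 0.48, -0.31, 0.01, -0.05, 1],
    [-0.13, 0.14, 0.48, -0.31, 0.02, -0.06, 1],
    [-0.13, 0.14, 0.48, -0.31, 0.01, -0.05, 1],
    [-0.13, 0.11, 0.49, -0.31, 0.02, -0.06, 1],
    [-0.13, 0.11, 0.49, -0.3, 0.01, -0.05, 1],
    [-0.12, 0.08, 0.49, -0.3, 0.02, -0.06, 1],
    [0, 0, 0, 0, 0, 0, 1],
    [0, 0, 0, 0, 0, 0, 1],
    [0, 0, 0, 0, 0, 0, 1],
  ],
)

```text
t: 8.13
ee_pos: [0.4985, -0.2399, 0.1888]
eef_rot: [2.529, 0.003, 1.494]
contact_force: [0.2, -0.5, -1.9]
width: 0.0251
grasp_force: 30.0
```

Run:
```python
from h import *
s=get_state();print(s["t"],s["ee_pos"],s["eef_rot"],s["joint_pos"].round(2),s["contact_force"])
p=R.from_euler("xyz",s["eef_rot"])
n=np.array([.5395,-.2445,.1246]);o=[]
for c,x,y in(("scene",150,110),("top",345,130)):
    i=grab_frame(c);cv2.imwrite(f"pics/{c}2.png",i[:,:,::-1])
    k=cv2.resize(i[y:y+100,x:x+100,::-1],None,fx=4,fy=4,interpolation=cv2.INTER_CUBIC)
    for q in(s["ee_pos"]+p.apply([0,0,.008]),s["ee_pos"]+p.apply([0,0,.052]),n):
        u=(proj(c,q)[0]-[x,y])*4;print(c,u.round());cv2.circle(k,tuple(int(x) for x in u),2,(0,0,255),-1)
    o.append(k)
cv2.imwrite("pics/c6.png",np.hstack(o))
```

```text
8.1333 [ 0.49845028 -0.23993876  0.1887574 ] [2.52881165 0.00277264 1.49439625] [-0.92 -0.11  2.14  0.65  0.78 -1.24] [ 0.16114601 -0.52180514 -1.86776037]
scene [219.  84.]
scene [184. 151.]
scene [169. 187.]
top [223. 230.]
top [206. 192.]
top [199. 178.]
```

View pics/c6.png

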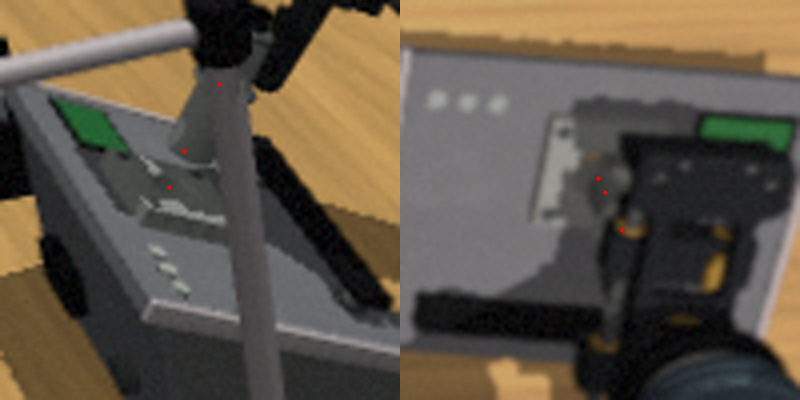

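In the scene view the nose is about 8 crop px right of its prediction and the bore about 7, so that view is consistent. The top view is too dark to judge, so I'll take one enhanced close-up.

Run:
```python
from h import *
o=[]
for c,x,y in(("scene",175,130),("top",372,150)):
    i=cv2.imread(f"pics/{c}2.png")[y:y+50,x:x+50].astype(float)
    k=cv2.resize(np.clip((i/255)**.55*300-40,0,255).astype(np.uint8),None,fx=8,fy=8,interpolation=cv2.INTER_CUBIC)
    o.append(k)
s=get_state();p=R.from_euler("xyz",s["eef_rot"]);n=np.array([.5395,-.2445,.1246])
for j,(c,x,y) in enumerate((("scene",175,130),("top",372,150))):
    a=np.linspace(0,2*np.pi,60);C=np.stack([np.cos(a),np.sin(a),0*a],1)
    for ctr,rad,off in((s["ee_pos"]+p.apply([0,0,.052]),.0125,0),(s["ee_pos"]+p.apply([0,0,.0505]),.014,0),(s["ee_pos"]+p.apply([0,0,.008]),.019,0),(n,.0145,0)):
        u=(proj(c,ctr+p.apply(C*rad))-[x,y])*8+4
        cv2.polylines(o[j],[u.astype(int)],True,(0,0,255) if rad!=.0145 else (0,255,0),1)
cv2.imwrite("pics/c7.png",np.hstack(o))
```

```text
(no output)
```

View pics/c7.png

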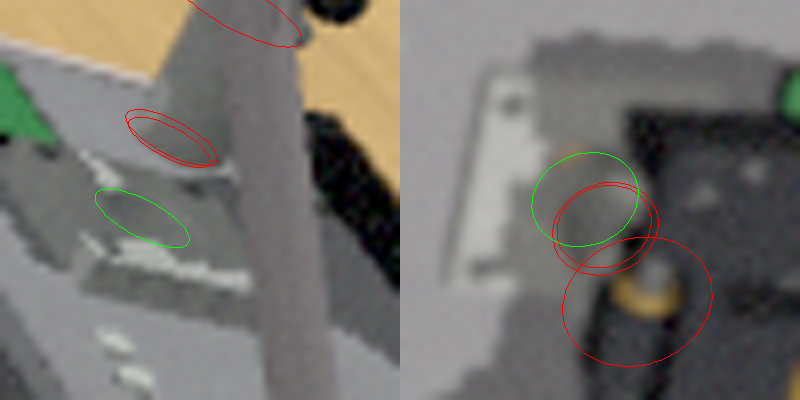

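In the close-up the nose is within about 1 px of the bore in the scene view. The tool is 3 mm up-slope of the bore axis by the state, so I'll correct that and advance until just before contact.

Request:
step_arm(
  targets=[
    [-0.05, -0.1, 0.2, 0, 0, 0, 1],
    [0, 0, 0.25, 0, 0, 0, 1],
    [0, 0, 0.2, 0, 0, 0, 1],
    [0, 0, 0, 0, 0, 0, 1],
    [0, 0, 0, 0, 0, 0, 1],
  ],
)

```text
t: 8.65
ee_pos: [0.507, -0.243, 0.1705]
eef_rot: [2.528, 0.003, 1.493]
contact_force: [0.7, 0.2, -1.2]
width: 0.0253
grasp_force: 30.0
```

```bash
cat >> h.py <<'E'
N0=np.array([.5395,-.2445,.1246])
def rel():
    s=get_state();p=R.from_euler("xyz",s["eef_rot"])
    d=RN().inv().apply(s["ee_pos"]-N0); e=(p.inv()*RN()).as_rotvec()
    f=p.inv().apply(s["contact_force"]); print("t",round(s["t"],2),"tool-frame mm from nest (x=y_n,y=x_n,z into)",(d*1e3).round(2),"turn to go(0.1rad)",(e*10).round(3),"F tool",f.round(2),"tq",p.inv().apply(s["torque"]).round(2),"w",round(s["width"],4))
E
python3 -c "
from h import *
rel()"
```

```text
t 8.65 tool-frame mm from nest (x=y_n,y=x_n,z into) [ -1.21  -0.3  -56.19] turn to go(0.1rad) [ 0.025 -0.01   0.06 ] F tool [ 0.31 -0.12  1.37] tq [ 0.49 -0.05 -0.04] w 0.0253
```

Request:
step_arm(
  targets=[
    [0.03, 0.01, 0, 0.02, 0, 0.06, 1],
    [0, 0, 0.05, 0, 0, 0, 1],
    [0, 0, 0.05, 0, 0, 0, 1],
    [0, 0, 0.05, 0, 0, 0, 1],
    [0, 0, 0, 0, 0, 0, 1],
  ],
)

```text
t: 9.07
ee_pos: [0.5101, -0.2428, 0.1682]
eef_rot: [2.529, 0.001, 1.489]
contact_force: [-7.2, 2.0, 6.1]
width: 0.0251
grasp_force: 30.0
```

```bash
python3 -c "
from h import *
rel()"
```

```text
t 9.07 tool-frame mm from nest (x=y_n,y=x_n,z into) [ -0.77   0.89 -52.6 ] turn to go(0.1rad) [0.019 0.002 0.011] F tool [ 1.4  -2.5  -9.26] tq [ 0.82  0.19 -0.  ] w 0.0251
```

Contact with the rim; the side force points towards -y and +x. Searching that way under light pressure.

Request:
step_arm(
  targets=[
    [0.01, -0.03, 0, 0, 0, 0, 1],
    [0, 0, 0, 0, 0, 0, 1],
  ],
)

```text
t: 9.23
ee_pos: [0.5097, -0.2428, 0.1681]
eef_rot: [2.528, 0.001, 1.488]
contact_force: [-3.7, 1.4, 5.0]
width: 0.0253
grasp_force: 30.0
```

```bash
python3 -c "
from h import *
rel()"
```

```text
t 9.23 tool-frame mm from nest (x=y_n,y=x_n,z into) [ -0.76   0.46 -52.75] turn to go(0.1rad) [0.029 0.01  0.009] F tool [ 1.07 -0.21 -6.28] tq [ 0.36  0.08 -0.01] w 0.0253
```

Request:
step_arm(
  targets=[
    [0.01, -0.03, 0, 0, 0, 0, 1],
    [0, 0, 0, 0, 0, 0, 1],
  ],
)

```text
t: 9.4
ee_pos: [0.5091, -0.2426, 0.1676]
eef_rot: [2.527, 0.001, 1.488]
contact_force: [-2.0, 0.5, 5.3]
width: 0.0253
grasp_force: 30.0
```

```bash
python3 -c "
from h import *
rel()"
```

```text
t 9.4 tool-frame mm from nest (x=y_n,y=x_n,z into) [ -0.6   -0.22 -52.7 ] turn to go(0.1rad) [0.034 0.014 0.006] F tool [ 0.3   1.4  -5.54] tq [-0.21  0.08 -0.06] w 0.0253
```

Request:
step_arm(
  targets=[
    [0, 0.01, 0.03, 0, 0, 0, 1],
    [0, 0, 0.03, 0, 0, 0, 1],
    [0, 0, 0, 0, 0, 0, 1],
  ],
)

```text
t: 9.65
ee_pos: [0.5102, -0.2426, 0.1673]
eef_rot: [2.528, 0.002, 1.489]
contact_force: [-22.4, 7.1, 24.5]
width: 0.0251
grasp_force: 30.0
```

```bash
python3 -c "
from h import *
rel()"
```

```text
t 9.65 tool-frame mm from nest (x=y_n,y=x_n,z into) [ -0.53   0.44 -51.86] turn to go(0.1rad) [0.031 0.008 0.024] F tool [  5.22  -4.6  -33.22] tq [ 0.97  0.59 -0.02] w 0.0251
```

Request:
step_arm(
  targets=[
    [0, 0, -0.05, 0, 0, 0, 1],
    [0.03, -0.01, 0, 0, 0, 0, 1],
    [0, 0, 0, 0, 0, 0, 1],
  ],
)

```text
t: 9.9
ee_pos: [0.5087, -0.241, 0.1662]
eef_rot: [2.53, 0.0, 1.488]
contact_force: [0.6, 0.0, -1.4]
width: 0.0253
grasp_force: 30.0
```

```bash
python3 -c "
from h import *
rel()"
```

```text
t 9.9 tool-frame mm from nest (x=y_n,y=x_n,z into) [  0.93  -1.58 -51.83] turn to go(0.1rad) [0.012 0.002 0.003] F tool [ 0.06 -0.33  1.51] tq [ 0.44 -0.02 -0.07] w 0.0253
```

Request:
step_arm(
  targets=[
    [0.02, 0, 0.02, 0, 0, 0, 1],
    [0, 0, 0.02, 0, 0, 0, 1],
    [0, 0, 0, 0, 0, 0, 1],
  ],
)

```text
t: 10.15
ee_pos: [0.5095, -0.2402, 0.1648]
eef_rot: [2.53, -0.0, 1.488]
contact_force: [1.7, -0.8, -1.2]
width: 0.0252
grasp_force: 30.0
```

```bash
python3 -c "
from h import *
rel()"
```

```text
t 10.15 tool-frame mm from nest (x=y_n,y=x_n,z into) [  1.75  -1.7  -50.29] turn to go(0.1rad) [ 0.009 -0.006 -0.001] F tool [-0.7   0.75  1.98] tq [ 0.2  -0.05 -0.06] w 0.0252
```

It's entering: 2.6 mm below the contact depth with no axial force. Going on slowly.

Request:
step_arm(
  targets=[
    [-0.01, 0.01, 0.05, 0, 0, 0, 1],
    [0, 0, 0.06, 0, 0, 0, 1],
    [0, 0, 0.06, 0, 0, 0, 1],
    [0, 0, 0, 0, 0, 0, 1],
  ],
)

```text
t: 10.48
ee_pos: [0.5127, -0.2409, 0.1608]
eef_rot: [2.53, -0.0, 1.488]
contact_force: [1.1, -0.7, -1.1]
width: 0.0252
grasp_force: 30.0
```

```bash
python3 -c "
from h import *
rel()"
```

```text
t 10.48 tool-frame mm from nest (x=y_n,y=x_n,z into) [  1.39  -1.4  -45.16] turn to go(0.1rad) [ 0.009 -0.005  0.001] F tool [-0.65  0.35  1.56] tq [ 0.38 -0.08 -0.06] w 0.0252
```

Sliding freely.

Request:
step_arm(
  targets=[
    [0, 0, 0.1, 0, 0, 0, 1],
    [0, 0, 0.1, 0, 0, 0, 1],
    [0, 0, 0.1, 0, 0, 0, 1],
    [0, 0, 0.1, 0, 0, 0, 1],
    [0, 0, 0, 0, 0, 0, 1],
  ],
)

```text
t: 10.9
ee_pos: [0.5196, -0.2415, 0.1509]
eef_rot: [2.53, -0.0, 1.488]
contact_force: [-0.4, 0.5, -2.0]
width: 0.0249
grasp_force: 30.0
```

```bash
python3 -c "
from h import *
rel()"
```

```text
t 10.9 tool-frame mm from nest (x=y_n,y=x_n,z into) [  1.32  -1.3  -33.07] turn to go(0.1rad) [ 0.01  -0.004 -0.   ] F tool [ 0.49 -1.55  1.41] tq [ 0.45 -0.03 -0.04] w 0.0249
```

Request:
step_arm(
  targets=[
    [0, -0.01, 0.1, 0, 0, 0, 1],
    [0, 0, 0.1, 0, 0, 0, 1],
    [0, 0, 0.1, 0, 0, 0, 1],
    [0, 0, 0.1, 0, 0, 0, 1],
    [0, 0, 0, 0, 0, 0, 1],
  ],
)

```text
t: 11.32
ee_pos: [0.5264, -0.2422, 0.1412]
eef_rot: [2.529, -0.0, 1.488]
contact_force: [0.2, -0.9, -2.0]
width: 0.0252
grasp_force: 30.0
```

```bash
python3 -c "
from h import *
rel()"
```

```text
t 11.32 tool-frame mm from nest (x=y_n,y=x_n,z into) [  1.21  -1.32 -21.19] turn to go(0.1rad) [ 0.014 -0.001  0.001] F tool [-0.85 -0.94  1.8 ] tq [ 0.4  -0.02 -0.02] w 0.0252
```

Request:
step_arm(
  targets=[
    [0, 0, 0.1, 0, 0, 0, 1],
    [0, 0, 0.1, 0, 0, 0, 1],
    [0, 0, 0.08, 0, 0, 0, 1],
    [0, 0, 0.05, 0, 0, 0, 1],
    [0, 0, 0, 0, 0, 0, 1],
  ],
)

```text
t: 11.73
ee_pos: [0.532, -0.2427, 0.1332]
eef_rot: [2.529, 0.0, 1.488]
contact_force: [1.0, 0.6, -1.9]
width: 0.0252
grasp_force: 30.0
```

```bash
python3 -c "
from h import *
rel()"
```

```text
t 11.73 tool-frame mm from nest (x=y_n,y=x_n,z into) [  1.19  -1.29 -11.46] turn to go(0.1rad) [ 0.014 -0.001  0.002] F tool [ 0.66 -0.28  2.09] tq [ 0.4  -0.   -0.05] w 0.0252
```

Request:
step_arm(
  targets=[
    [0, 0, 0.03, 0, 0, 0, 1],
    [0, 0, 0.03, 0, 0, 0, 1],
    [0, 0, 0, 0, 0, 0, 1],
  ],
)

```text
t: 11.98
ee_pos: [0.5329, -0.2428, 0.132]
eef_rot: [2.529, 0.0, 1.488]
contact_force: [-0.5, 0.3, -2.1]
width: 0.0255
grasp_force: 30.0
```

```bash
python3 -c "
from h import *
rel()"
```

```text
t 11.98 tool-frame mm from nest (x=y_n,y=x_n,z into) [ 1.12 -1.23 -9.88] turn to go(0.1rad) [0.016 0.002 0.003] F tool [ 0.28 -1.64  1.38] tq [ 0.41 -0.01 -0.01] w 0.0255
```

Request:
step_arm(
  targets=[
    [0, 0, 0.03, 0, 0, 0, 1],
    [0, 0, 0.03, 0, 0, 0, 1],
    [0, 0, 0, 0, 0, 0, 1],
  ],
)

```text
t: 12.23
ee_pos: [0.5335, -0.2428, 0.1313]
eef_rot: [2.529, 0.001, 1.489]
contact_force: [-17.5, 5.2, 15.8]
width: 0.025
grasp_force: 30.0
```

```bash
python3 -c "
from h import *
rel()"
```

```text
t 12.23 tool-frame mm from nest (x=y_n,y=x_n,z into) [ 1.2  -1.11 -9.02] turn to go(0.1rad) [ 0.015 -0.002  0.017] F tool [  3.78  -5.53 -23.23] tq [1.3  0.4  0.02] w 0.025
```

The flange is home: firm contact at the expected depth (-9.0 mm). Relieving the pressure and letting go.

Request:
step_arm(
  targets=[
    [0, 0, -0.02, 0, 0, 0, 1],
    [0, 0, 0, 0, 0, 0, -0.2],
    [0, 0, 0, 0, 0, 0, -0.2],
    [0, 0, 0, 0, 0, 0, -0.2],
    [0, 0, 0, 0, 0, 0, -0.2],
    [0, 0, 0, 0, 0, 0, -0.2],
    [0, 0, 0, 0, 0, 0, -0.2],
    [0, 0, 0, 0, 0, 0, -0.2],
  ],
)

```text
t: 12.9
ee_pos: [0.5336, -0.2428, 0.131]
eef_rot: [2.529, 0.0, 1.488]
contact_force: [0.2, -0.4, -0.1]
width: 0.0531
grasp_force: 0.0
```

```bash
python3 -c "
from h import *
rel()"
```

```text
t 12.9 tool-frame mm from nest (x=y_n,y=x_n,z into) [ 1.16 -1.26 -8.67] turn to go(0.1rad) [0.014 0.001 0.004] F tool [-0.42  0.16  0.26] tq [ 0.32 -0.06 -0.06] w 0.0531
```

Request:
step_arm(
  targets=[
    [0, 0, -0.3, 0, 0, 0, -0.2],
    [0, 0, -0.6, 0, 0, 0, -0.2],
    [0, 0, -0.7, 0, 0, 0, -0.2],
    [0, 0, -0.5, 0, 0, 0, -0.2],
    [0, 0, 0, 0, 0, 0, 1],
    [0, -0.7, 0, 0, 0, 0, 1],
    [0, -0.8, 0, 0, 0, 0, 1],
    [0, -0.8, 0, 0, 0, 0, 1],
    [0.03, -0.65, 0, 0, 0, 0, 1],
    [0, 0, 0, 0, 0, 0, 1],
    [0, 0, 0, 0, 0, 0, 1],
  ],
)

```text
t: 13.82
ee_pos: [0.4251, -0.233, 0.131]
eef_rot: [2.53, -0.001, 1.486]
contact_force: [0.5, -0.3, 0.2]
width: 0.0081
grasp_force: 0.0
```

Run:
```python
from h import *
rel()
print(get_state()["joint_pos"].round(2))
o=[]
for c,x,y in(("scene",150,110),("top",345,130)):
    i=grab_frame(c);o.append(cv2.resize(i[y:y+100,x:x+100,::-1],None,fx=4,fy=4,interpolation=cv2.INTER_CUBIC))
k=np.hstack(o);cv2.imwrite("pics/c8.png",np.clip((k/255.)**.7*255,0,255).astype(np.uint8))
```

```text
t 13.82 tool-frame mm from nest (x=y_n,y=x_n,z into) [  2.   -90.46 -71.2 ] turn to go(0.1rad) [ 0.006  0.    -0.022] F tool [-0.3   0.55  0.15] tq [ 0.35 -0.06 -0.07] w 0.0081
[-1.09 -0.16  2.33  0.77  0.78 -1.51]
```

View pics/c8.png

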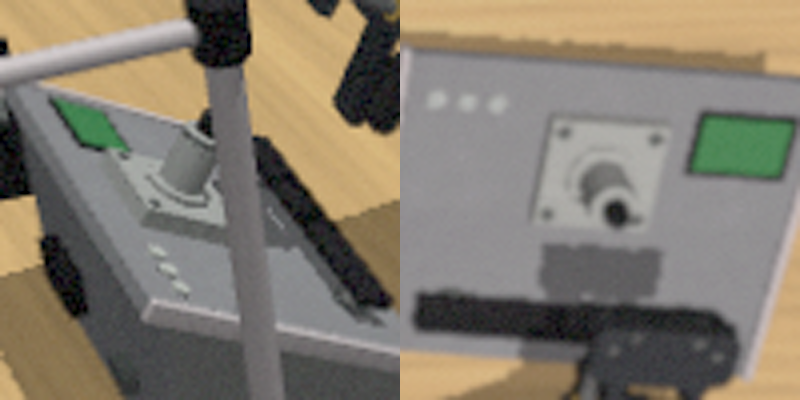

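The sensor sits home in the nest (top crop (605,190)) and the bar is clear. The tool is above the bar's middle, so I'll go down onto it.

Request:
step_arm(
  targets=[
    [0, 0, 0.4, 0, 0, 0, 1],
    [0, 0, 0.5, 0, 0, 0, 1],
    [0, 0, 0.5, 0, 0, 0, 1],
    [0, 0, 0.3, 0, 0, 0, 1],
    [0, 0, 0.2, 0, 0, 0, 1],
    [0, 0, 0.1, 0, 0, 0, 1],
    [0, 0, 0.1, 0, 0, 0, 1],
    [0, 0, 0, 0, 0, 0, 1],
  ],
)

```text
t: 14.58
ee_pos: [0.4619, -0.236, 0.0803]
eef_rot: [2.529, 0.0, 1.489]
contact_force: [-0.2, 0.3, 0.2]
width: 0.0006
grasp_force: 0.1
```

```bash
python3 -c "
from h import *
rel()"
```

```text
t 14.58 tool-frame mm from nest (x=y_n,y=x_n,z into) [  2.03 -89.33  -8.41] turn to go(0.1rad) [ 0.017 -0.001  0.009] F tool [ 0.29 -0.08 -0.27] tq [ 0.29 -0.02 -0.04] w 0.0006
```

Request:
step_arm(
  targets=[
    [0, 0, 0.05, 0, 0, 0, 1],
    [0, 0, 0.05, 0, 0, 0, 1],
    [0, 0, 0.05, 0, 0, 0, 1],
    [0, 0, 0.05, 0, 0, 0, 1],
    [0, 0, 0, 0, 0, 0, 1],
  ],
)

```text
t: 15.0
ee_pos: [0.4652, -0.2364, 0.0756]
eef_rot: [2.528, 0.0, 1.488]
contact_force: [-2.6, 2.0, 6.0]
width: 0.0004
grasp_force: 2.9
```

```bash
python3 -c "
from h import *
rel()"
```

```text
t 15.0 tool-frame mm from nest (x=y_n,y=x_n,z into) [  1.89 -89.33  -2.72] turn to go(0.1rad) [0.022 0.002 0.004] F tool [ 1.75  1.23 -6.45] tq [ 0.08  0.26 -0.05] w 0.0004
```

The force is 6.5 N, close to the 7.5 N that holds it at the stop. I'll press a bit further to reach it.

Request:
step_arm(
  targets=[
    [0, 0, 0.03, 0, 0, 0, 1],
    [0, 0, 0.03, 0, 0, 0, 1],
    [0, 0, 0, 0, 0, 0, 1],
    [0, 0, 0, 0, 0, 0, 1],
    [0, 0, 0, 0, 0, 0, 1],
    [0, 0, 0, 0, 0, 0, 1],
  ],
)

```text
t: 15.5
ee_pos: [0.4657, -0.2365, 0.075]
eef_rot: [2.528, 0.001, 1.489]
contact_force: [-27.3, 7.4, 32.4]
width: 0.0006
grasp_force: 20.7
```

```bash
python3 -c "
from h import *
rel()"
```

```text
t 15.5 tool-frame mm from nest (x=y_n,y=x_n,z into) [  1.85 -89.21  -1.9 ] turn to go(0.1rad) [0.027 0.004 0.018] F tool [  5.14  -4.08 -42.52] tq [ 1.08  0.94 -0.01] w 0.0006
```

The bar is at its stop. Retracting straight out.

Request:
step_arm(
  targets=[
    [0, 0, -0.1, 0, 0, 0, 1],
    [0, 0, -0.2, 0, 0, 0, 1],
    [0, 0, -0.3, 0, 0, 0, 1],
    [0, 0, -0.5, 0, 0, 0, 1],
    [0, 0, -0.7, 0, 0, 0, 1],
    [0, 0, -0.7, 0, 0, 0, 1],
    [0, 0, -0.4, 0, 0, 0, 1],
    [0, 0, 0, 0, 0, 0, 1],
    [0, 0, 0, 0, 0, 0, 1],
    [0, 0, 0, 0, 0, 0, 1],
  ],
)

```text
t: 16.33
ee_pos: [0.4161, -0.2322, 0.1445]
eef_rot: [2.529, 0.0, 1.488]
contact_force: [0.3, 0.1, -0.8]
width: 0.0003
grasp_force: 0.0
```

Run:
```python
from h import *
rel()
# change of console/bottle areas against the earlier pictures
b=grab_frame("scene");a=cv2.imread("pics/scene0.png")[:,:,::-1]
for n,(x,y,w,h) in {"bottle":(275,175,40,75),"rack2":(305,280,45,45)}.items():
    print(n,np.abs(b[y:y+h,x:x+w].astype(int)-a[y:y+h,x:x+w]).mean())
for n in("sensor","bottle","bar_mid"): print(n,[(np.round(d["position"]).tolist(),round(d["confidence"],2)) for d in mark_of("scene",n)])
```

```text
t 16.33 tool-frame mm from nest (x=y_n,y=x_n,z into) [  1.99 -90.11 -87.43] turn to go(0.1rad) [ 0.014  0.004 -0.   ] F tool [ 0.17 -0.25  0.83] tq [ 0.3  -0.05 -0.06] w 0.0003
bottle 20.202444444444446
rack2 8.044279835390947
sensor [([318.0, 390.0], 0.74)]
bottle [([344.0, 260.0], 0.9), ([296.0, 239.0], 0.74), ([304.0, 146.0], 0.67)]
bar_mid [([225.0, 162.0], 0.82)]
```

The bar is released. The large look-alike bottle reads differently in this view, probably because the arm occludes it. I'll raise the arm straight up and check it.

Request:
step_arm(
  targets=[
    [0, 0.3, -0.4, 0, 0, 0, 1],
    [0, 0.4, -0.6, 0, 0, 0, 1],
    [0, 0.4, -0.6, 0, 0, 0, 1],
    [0, 0.4, -0.6, 0, 0, 0, 1],
    [0, 0.4, -0.6, 0, 0, 0, 1],
    [0, 0.2, -0.3, 0, 0, 0, 1],
    [0, 0, 0, 0, 0, 0, 1],
    [0, 0, 0, 0, 0, 0, 1],
    [0, 0, 0, 0, 0, 0, 1],
  ],
)

```text
t: 17.28
ee_pos: [0.4139, -0.2313, 0.2555]
eef_rot: [2.531, -0.002, 1.488]
contact_force: [0.3, 0.4, -1.0]
width: 0.0004
grasp_force: 0.0
```

Run:
```python
from h import *
rel()
for c in("scene","top"):
    grab_frame(c)
    for n in("bottle","bar_mid","hex_sensor","square_sensor"): print(c,n,[(np.round(d["position"]).tolist(),round(d["confidence"],2), int(d["region"].sum())) for d in masks_of(c,n)])
```

```text
t 17.28 tool-frame mm from nest (x=y_n,y=x_n,z into) [   2.69  -28.31 -179.68] turn to go(0.1rad) [ 0.    -0.017 -0.007] F tool [ 0.46 -0.33  0.98] tq [ 0.34 -0.08 -0.09] w 0.0004
scene bottle [([333.0, 136.0], 0.97, 2226), ([294.0, 214.0], 0.96, 1701), ([228.0, 168.0], 0.62, 373), ([346.0, 236.0], 0.61, 1684)]
scene bar_mid [([228.0, 169.0], 0.75, 428), ([230.0, 167.0], 0.35, 389)]
scene hex_sensor [([327.0, 295.0], 0.7, 315), ([201.0, 183.0], 0.69, 5539), ([295.0, 215.0], 0.34, 1580)]
scene square_sensor [([336.0, 315.0], 0.95, 478)]
top bottle [([240.0, 249.0], 0.94, 554), ([372.0, 323.0], 0.76, 1644), ([283.0, 226.0], 0.73, 541)]
top bar_mid [([378.0, 212.0], 0.76, 617)]
top hex_sensor [([379.0, 210.0], 0.67, 631), ([207.0, 197.0], 0.48, 199)]
top square_sensor [([176.0, 191.0], 0.46, 207), ([389.0, 167.0], 0.43, 628)]
```

The large look-alike bottle has been shoved by the forearm. I'll check whether it stands still and how it stands.

Run:
```python
from h import *
for k in range(2):
  for c in("scene","top"):
    grab_frame(c)
    for d in masks_of(c,"bottle")[:3]:
        y,x=np.nonzero(d["region"]);w,v=np.linalg.eigh(np.cov(np.stack([x,y])))
        print(c,np.round(d["position"]),x.min(),x.max(),y.min(),y.max(),"axes",(2*w**.5).round(1),"dir",v[:,1].round(2))
a=cv2.imread("pics/scene0.png");s=get_state();print(s["tau"].round(1),s["qvel"].round(3),s["joint_pos"].round(2))
print(onz("top",(372,340),0),onz("scene",(333,165),0))
```

```text
scene [331. 138.] 297 380 118 163 axes [16.6 44. ] dir [-0.94  0.33]
scene [295. 216.] 280 308 178 249 axes [14.3 36.7] dir [-0.  1.]
scene [348. 236.] 331 362 197 269 axes [15.1 36.8] dir [-0.11  0.99]
top [284. 227.] 273 298 211 237 axes [12.9 13.1] dir [0.3  0.95]
top [371. 323.] 357 394 298 355 axes [19.2 29.2] dir [-0.35  0.94]
top [238. 246.] 226 252 236 260 axes [12.6 13.8] dir [-0.99  0.13]
scene [333. 136.] 297 380 118 163 axes [17.1 43.4] dir [-0.94  0.33]
scene [349. 235.] 331 362 197 269 axes [14.9 37.4] dir [-0.1  1. ]
scene [293. 216.] 280 308 178 249 axes [14.8 36.6] dir [-0.01  1.  ]
top [284. 226.] 273 298 211 237 axes [12.7 13.1] dir [-0.17  0.98]
top [238. 248.] 226 253 236 261 axes [13.  14.2] dir [-1.    0.09]
top [374. 320.] 357 394 297 354 axes [18.9 29.4] dir [-0.33  0.94]
[ -0.  -13.9 -35.3   2.2  -0.7   0. ] [ 0.001  0.001  0.     0.     0.001 -0.001] [-1.12 -0.43  2.23  0.59  1.08 -1.25]
[ 0.14954494 -0.21064645] [ 0.19614594 -0.16158523]
```

The look-alike bottle is lying still on the bench. I'll raise the arm a little more: if the bottle stays put, the arm isn't touching it.

Request:
step_arm(
  targets=[
    [0, 0.3, -0.45, 0, 0, 0, 1],
    [0, 0.3, -0.45, 0, 0, 0, 1],
    [0, 0.3, -0.45, 0, 0, 0, 1],
    [0, 0.3, -0.45, 0, 0, 0, 1],
    [0, 0, 0, 0, 0, 0, 1],
    [0, 0, 0, 0, 0, 0, 1],
    [0, 0, 0, 0, 0, 0, 1],
    [0, 0, 0, 0, 0, 0, 1],
    [0, 0, 0, 0, 0, 0, 1],
  ],
)

```text
t: 18.93
ee_pos: [0.4124, -0.2314, 0.3209]
eef_rot: [2.53, -0.001, 1.488]
contact_force: [-0.3, 0.2, -0.8]
width: 0.0008
grasp_force: 0.0
```

Run:
```python
from h import *
rel()
for c in("scene","top"):
    grab_frame(c)
    for d in masks_of(c,"bottle")[:4]:
        y,x=np.nonzero(d["region"]);print(c,np.round(d["position"]),x.min(),x.max(),y.min(),y.max())
print(mark_of("top","sensor"),mark_of("scene","bar_mid"))
```

```text
t 18.93 tool-frame mm from nest (x=y_n,y=x_n,z into) [   2.52    7.93 -234.02] turn to go(0.1rad) [ 0.003 -0.014 -0.006] F tool [ 0.2  -0.74  0.44] tq [ 0.34 -0.07 -0.05] w 0.0008
scene [293. 215.] 279 309 178 249
scene [334. 136.] 297 380 118 163
scene [348. 236.] 331 362 197 269
top [239. 250.] 225 253 236 261
top [371. 330.] 357 394 298 367
top [285. 225.] 273 297 212 236
[{'position': [395.6, 171.0], 'confidence': 0.67}, {'position': [146.1, 149.5], 'confidence': 0.67}] [{'position': [227.7, 162.7], 'confidence': 0.91}]
```

The bottle's scene outline didn't change at all while the arm moved, so the arm is clear of it. The sensor is in the nest and the bar is up.

```bash
python3 -c "
from workcell import *
print(sign_off())"
```

```text
the job is handed in; nothing more can be done
None
```

I loaded the sensor fully home and released it, pressed the start bar evenly to its stop and let it back up, then handed the job in at about 19 s (no verdict was shown); the lamp, the named bottle and the other two sensors look undisturbed, but the arm knocked over the large grey look-alike bottle near its base, which now lies still on the bench.

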